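# Update the flip tags on the sample-chip rack

## Task

The bins of laminate sample chips have been restocked and the flip tags on the board in front of them are out of date: push over, lightly with a fingertip, each tag that is wrong, so that the tag in front of every full bin lies back towards its bin (solid disc up) and the tag of every bin that is not full lies forward towards the robot (open ring up). Do not grip or pick up anything, and leave the bins and the other things on the desk where they are.

Things in the scene. Friction and masses are not known exactly. Their poses are not given: they have to be found in the camera images.
- rack: plywood rack fixed to the desk, 466 mm long: base with five bays at 90 mm pitch, a bin in each (undersides 18 mm above the desk), and along its robot side an upright board with five flip tags, one in front of each bay. Origin: on the desk under the middle of the tags' pivot line; x points from the tags to the bins (bin centres at x = 120 mm), y along the row, z up
- holder_1: aluminium clip, 74 mm along y, on the board's top edge, carrying flip tag 1. Origin: middle of the tag's horizontal pivot pin, 100 mm above the desk; x points to the bin behind it, y along the pin and the row, z up. The clip reaches no more than 20 mm above the pin. Its tag belongs to the bin straight behind it (same place along the row within 10 mm)
- tag_1 (a joint): lean of the tag, rad: 0 upright, +0.60 lying back on its rest towards its bin (solid black disc up: full), -0.60 forward on its rest towards the robot (open black ring up: not full). Hinged at its lower edge on the pin, turns easily; pushed level at its free edge it swings up, and past upright falls gently onto the other rest and stays
- tag_1_edge (a point): middle of the tag's free edge, moving with it: 72 mm from the pin; at rest 59 mm higher than the pin and 41 mm to its front or back. The tag is a white laminate plate 58 mm wide (along y), 4 mm thick, 25 g
- holder_2: aluminium clip, 74 mm along y, on the board's top edge, carrying flip tag 2. Origin: middle of the tag's horizontal pivot pin, 100 mm above the desk; x points to the bin behind it, y along the pin and the row, z up. The clip reaches no more than 20 mm above the pin. Its tag belongs to the bin straight behind it (same place along the row within 10 mm)
- tag_2 (a joint): lean of the tag, rad: 0 upright, +0.60 lying back on its rest towards its bin (solid black disc up: full), -0.60 forward on its rest towards the robot (open black ring up: not full). Hinged at its lower edge on the pin, turns easily; pushed level at its free edge it swings up, and past upright falls gently onto the other rest and stays
- tag_2_edge (a point): middle of the tag's free edge, moving with it: 72 mm from the pin; at rest 59 mm higher than the pin and 41 mm to its front or back. The tag is a white laminate plate 58 mm wide (along y), 4 mm thick, 25 g
- holder_3: aluminium clip, 74 mm along y, on the board's top edge, carrying flip tag 3. Origin: middle of the tag's horizontal pivot pin, 100 mm above the desk; x points to the bin behind it, y along the pin and the row, z up. The clip reaches no more than 20 mm above the pin. Its tag belongs to the bin straight behind it (same place along the row within 10 mm)
- tag_3 (a joint): lean of the tag, rad: 0 upright, +0.60 lying back on its rest towards its bin (solid black disc up: full), -0.60 forward on its rest towards the robot (open black ring up: not full). Hinged at its lower edge on the pin, turns easily; pushed level at its free edge it swings up, and past upright falls gently onto the other rest and stays
- tag_3_edge (a point): middle of the tag's free edge, moving with it: 72 mm from the pin; at rest 59 mm higher than the pin and 41 mm to its front or back. The tag is a white laminate plate 58 mm wide (along y), 4 mm thick, 25 g
- holder_4: aluminium clip, 74 mm along y, on the board's top edge, carrying flip tag 4. Origin: middle of the tag's horizontal pivot pin, 100 mm above the desk; x points to the bin behind it, y along the pin and the row, z up. The clip reaches no more than 20 mm above the pin. Its tag belongs to the bin straight behind it (same place along the row within 10 mm)
- tag_4 (a joint): lean of the tag, rad: 0 upright, +0.60 lying back on its rest towards its bin (solid black disc up: full), -0.60 forward on its rest towards the robot (open black ring up: not full). Hinged at its lower edge on the pin, turns easily; pushed level at its free edge it swings up, and past upright falls gently onto the other rest and stays
- tag_4_edge (a point): middle of the tag's free edge, moving with it: 72 mm from the pin; at rest 59 mm higher than the pin and 41 mm to its front or back. The tag is a white laminate plate 58 mm wide (along y), 4 mm thick, 25 g
- holder_5: aluminium clip, 74 mm along y, on the board's top edge, carrying flip tag 5. Origin: middle of the tag's horizontal pivot pin, 100 mm above the desk; x points to the bin behind it, y along the pin and the row, z up. The clip reaches no more than 20 mm above the pin. Its tag belongs to the bin straight behind it (same place along the row within 10 mm)
- tag_5 (a joint): lean of the tag, rad: 0 upright, +0.60 lying back on its rest towards its bin (solid black disc up: full), -0.60 forward on its rest towards the robot (open black ring up: not full). Hinged at its lower edge on the pin, turns easily; pushed level at its free edge it swings up, and past upright falls gently onto the other rest and stays
- tag_5_edge (a point): middle of the tag's free edge, moving with it: 72 mm from the pin; at rest 59 mm higher than the pin and 41 mm to its front or back. The tag is a white laminate plate 58 mm wide (along y), 4 mm thick, 25 g
- bin_a: grey open plastic bin, 108 mm (x) by 78 mm (y) by 58 mm high, loose in its bay; origin at the centre of its underside. Full: packed from end to end with laminate sample chips standing on edge, up to 68 mm above its underside
- bin_b: grey open plastic bin, 108 mm (x) by 78 mm (y) by 58 mm high, loose in its bay; origin at the centre of its underside. Full: packed from end to end with laminate sample chips standing on edge, up to 68 mm above its underside
- bin_c: grey open plastic bin, 108 mm (x) by 78 mm (y) by 58 mm high, loose in its bay; origin at the centre of its underside. Full: packed from end to end with laminate sample chips standing on edge, up to 68 mm above its underside
- bin_d: grey open plastic bin, 108 mm (x) by 78 mm (y) by 58 mm high, loose in its bay; origin at the centre of its underside. Not full: only three laminate sample chips stand at its far end, up to 67 mm above its underside
- bin_e: grey open plastic bin, 108 mm (x) by 78 mm (y) by 58 mm high, loose in its bay; origin at the centre of its underside. Empty
- bottle: blue drinks bottle, 68 mm across, 200 mm tall, standing loose left of the rack; origin at the centre of its underside; to be left alone
- pen_pot: white ceramic pot with pens, 76 mm across, 146 mm tall over the pens, standing loose right of the rack; origin at the centre of its underside; to be left alone
- calculator: black desk calculator, 150 by 105 mm, 25 mm high, lying loose on the desk on the left, nearer the robot than the rack; origin at the centre of its underside; to be left alone

How it is judged (in metres and radians):
At the end, for the whole second after the job is handed in: Each tag whose bin (the one straight behind it) is full leans back towards the bin by at least 0.5 rad from upright, each other tag leans forward by at least 0.5 rad; every bin is within 20 mm and the bottle, pen pot and calculator within 30 mm of where they began ((y of bin_a in the frame of holder_1 below -0.045 m or y of bin_a in the frame of holder_1 above 0.045 m or value of joint tag_1 above 0.5 rad) and (y of bin_a in the frame of holder_2 below -0.045 m or y of bin_a in the frame of holder_2 above 0.045 m or value of joint tag_2 above 0.5 rad) and (y of bin_a in the frame of holder_3 below -0.045 m or y of bin_a in the frame of holder_3 above 0.045 m or value of joint tag_3 above 0.5 rad) and (y of bin_a in the frame of holder_4 below -0.045 m or y of bin_a in the frame of holder_4 above 0.045 m or value of joint tag_4 above 0.5 rad) and (y of bin_a in the frame of holder_5 below -0.045 m or y of bin_a in the frame of holder_5 above 0.045 m or value of joint tag_5 above 0.5 rad) and (y of bin_b in the frame of holder_1 below -0.045 m or y of bin_b in the frame of holder_1 above 0.045 m or value of joint tag_1 above 0.5 rad) and (y of bin_b in the frame of holder_2 below -0.045 m or y of bin_b in the frame of holder_2 above 0.045 m or value of joint tag_2 above 0.5 rad) and (y of bin_b in the frame of holder_3 below -0.045 m or y of bin_b in the frame of holder_3 above 0.045 m or value of joint tag_3 above 0.5 rad) and (y of bin_b in the frame of holder_4 below -0.045 m or y of bin_b in the frame of holder_4 above 0.045 m or value of joint tag_4 above 0.5 rad) and (y of bin_b in the frame of holder_5 below -0.045 m or y of bin_b in the frame of holder_5 above 0.045 m or value of joint tag_5 above 0.5 rad) and (y of bin_c in the frame of holder_1 below -0.045 m or y of bin_c in the frame of holder_1 above 0.045 m or value of joint tag_1 above 0.5 rad) and (y of bin_c in the frame of holder_2 below -0.045 m or y of bin_c in the frame of holder_2 above 0.045 m or value of joint tag_2 above 0.5 rad) and (y of bin_c in the frame of holder_3 below -0.045 m or y of bin_c in the frame of holder_3 above 0.045 m or value of joint tag_3 above 0.5 rad) and (y of bin_c in the frame of holder_4 below -0.045 m or y of bin_c in the frame of holder_4 above 0.045 m or value of joint tag_4 above 0.5 rad) and (y of bin_c in the frame of holder_5 below -0.045 m or y of bin_c in the frame of holder_5 above 0.045 m or value of joint tag_5 above 0.5 rad) and (y of bin_d in the frame of holder_1 below -0.045 m or y of bin_d in the frame of holder_1 above 0.045 m or value of joint tag_1 below -0.5 rad) and (y of bin_d in the frame of holder_2 below -0.045 m or y of bin_d in the frame of holder_2 above 0.045 m or value of joint tag_2 below -0.5 rad) and (y of bin_d in the frame of holder_3 below -0.045 m or y of bin_d in the frame of holder_3 above 0.045 m or value of joint tag_3 below -0.5 rad) and (y of bin_d in the frame of holder_4 below -0.045 m or y of bin_d in the frame of holder_4 above 0.045 m or value of joint tag_4 below -0.5 rad) and (y of bin_d in the frame of holder_5 below -0.045 m or y of bin_d in the frame of holder_5 above 0.045 m or value of joint tag_5 below -0.5 rad) and (y of bin_e in the frame of holder_1 below -0.045 m or y of bin_e in the frame of holder_1 above 0.045 m or value of joint tag_1 below -0.5 rad) and (y of bin_e in the frame of holder_2 below -0.045 m or y of bin_e in the frame of holder_2 above 0.045 m or value of joint tag_2 below -0.5 rad) and (y of bin_e in the frame of holder_3 below -0.045 m or y of bin_e in the frame of holder_3 above 0.045 m or value of joint tag_3 below -0.5 rad) and (y of bin_e in the frame of holder_4 below -0.045 m or y of bin_e in the frame of holder_4 above 0.045 m or value of joint tag_4 below -0.5 rad) and (y of bin_e in the frame of holder_5 below -0.045 m or y of bin_e in the frame of holder_5 above 0.045 m or value of joint tag_5 below -0.5 rad) and distance of each of bin_a, bin_b, bin_c, bin_d, bin_e from where it was at the start of the episode below 0.02 m and distance of each of bottle, pen_pot, calculator from where it was at the start of the episode below 0.03 m); the robot touches nothing.
It fails at once if a bin is lifted, or shoved more than 20 mm (distance of any of bin_a, bin_b, bin_c, bin_d, bin_e from where it was at the start of the episode above 0.02 m).
It fails at once if a tag or its clip is gripped, or pushed harder than 15 N: the tags are only nudged over (contact force between the fingers and holder_1 above 15 N or contact force between the fingers and holder_2 above 15 N or contact force between the fingers and holder_3 above 15 N or contact force between the fingers and holder_4 above 15 N or contact force between the fingers and holder_5 above 15 N).
It fails at once if a bin, the bottle, the pen pot or the calculator is gripped or pressed with over 15 N (contact force between the fingers and bin_a above 15 N or contact force between the fingers and bin_b above 15 N or contact force between the fingers and bin_c above 15 N or contact force between the fingers and bin_d above 15 N or contact force between the fingers and bin_e above 15 N or contact force between the fingers and bottle above 15 N or contact force between the fingers and pen_pot above 15 N or contact force between the fingers and calculator above 15 N).
It fails at once if the bottle, the pen pot or the calculator is moved more than 30 mm, or lifted (distance of any of bottle, pen_pot, calculator from where it was at the start of the episode above 0.03 m).
It also fails if it takes over 59 s, if anything falls off the work surface, if the arm or the gripper's body presses on something with over 40 N, if the wrist force passes 120 N, or if a joint passes its speed limit or range.

## Robot

A 6-joint arm with a two-finger parallel gripper is mounted at the origin on the work surface. World frame = base frame: x ahead of the robot, y to its left, z up, the work surface at z = 0. Lengths are in mm, angles in degrees, forces in N, time in s.
With the tool pointing down it reaches from about 350 to 850 mm from the base axis. Payload 8.1 kg.
Tool frame: the origin (TCP) lies midway between the tips of the shut fingers; the grasp point (between the pads) lies 19 mm behind it; z points along the fingers, y is the line along which they close (so a half turn about z gives the same grasp; the last joint's range is limited). The gripper opens to 85 mm and grips with 20 to 120 N. Pads are 22 mm wide; open, the fingers measure 114 mm over their backs; the gripper's body (76 mm by 85 mm) begins 54 mm behind the grasp point. The pads swing forward as they close: fully open they stand 13 mm farther back than shut.
Start: joints at [-71.356, 7.471, 85.268, -0, 87.261, -4.893], TCP at [239.626, -550.077, 231.292] pointing down, gripper open.
Joint ranges: [-169.43, 169.43], [-51.17, 129.36], [1.28, 143.12], [-76.62, 256.62], [0, 156.53], [-152.29, 152.29]. Speed limits (degrees/s): [136.94, 136.94, 159.86, 180, 180, 180].

## Interface

Orientations are given as [roll, pitch, yaw] about the fixed x, y, z axes, in that order (R = Rz(yaw) Ry(pitch) Rx(roll)).
In Python, from bench import r gives the robot as it stands. The module is installed in compiled form; this text tells all that it offers.
- The arm moves only by the tool jog_arm, never from a script. Its argument "rows" is a list of rows, each a list of 2 entries, a list of its own where there are three numbers: the shift along the tool's x, y, z in mm, then the turn, a rotation vector about the tool's x, y, z in rad. A call has 1 to 10 rows; each row is the pose to reach, as a shift and turn from the pose commanded when the call began, along the tool's axes at that moment; what a row does not reach only later rows make up. A row lasts 1/10 s, in which the tool goes at most 50 mm and 8.59 degrees, less where a joint would pass 70% of its speed; a pose out of reach is approached as far as the arm can. A call with a gripper value outside its range is refused whole. "grip" is the finger opening in mm, from 0 to 85.4, set as the call begins (left out, the last holds). The fingers move at their own pace and stop on an object; "force" is the grip in N (left out, the last holds). Time passes only in rows, so rows that repeat a pose let the fingers close. It gives the time, the measured TCP pose, the force, the opening and the grip force at its end, in the units of the state.
- r.sense(): the state, without advancing time (a new reading comes with each control period).
- r.snapshot(name): name is "side" or "top"; returns (picture, depth): 400x640x3 uint8, blue, green, red; 400x640 float32, mm along the optical axis (not along the pixel's ray), 0 where there is no reading.
- r.camera_params(name): a dict with "fx", "fy", "cx", "cy" (pixels), "dist_coeffs" ([k1, k2, p1, p2, k3] as OpenCV has them; the pictures are not rectified), "pose" (4x4, takes a point from camera to world coordinates). Camera axes: x right, y down, z forward; pixel columns grow to the right and rows downward; lengths in mm; the calibration is good to about 2 mm. A picture is of the moment at which its call begins. camera_params takes no time and is no camera call.
- r.hand_in(): hands the job in; it is judged then, once.
The state is a dict: "time": time; "joint_pos": joint angles; "qd": joint speeds; "joint_efforts": joint torques, N m; "tool_pos": TCP position; "tcp_rot": TCP orientation; "ft_force": force on the tool from outside, world axes, zero at the start; "wrist_torque": the same for the moment, N m; "finger_gap": finger opening in mm; "grip_force": force on a finger pad.
Only numpy, scipy, OpenCV 4.12 (cv2) and the standard library are available. Lean on these libraries where they do the work, as an engineer would, in place of code of your own. Each camera call takes 0.05 s, during which the arm holds its last target. There are 200 camera calls.

## Working session

There is one attempt and no reset: what is moved stays moved. The work goes in short steps, Python scripts to look and compute and a tool call to move; the robot and the scene stay as the last step left them, time stands still between calls to the robot, and variables do not carry over. Pictures are saved under pics/ and viewed, at most 10 in all, crops included, and the job is handed in when it is done.

Besides the shell and the picture viewer there is one more tool, called as name(argument=value, ...), one argument or row to a line, values as JSON. jog_arm: Moves the arm, as the interface text tells. Its arguments: {"type":"object","properties":{"rows":{"type":"array"},"grip":{"type":"number"},"force":{"type":"number"}},"required":["rows"]}

```bash
mkdir -p pics; python3 - <<'E'
from bench import r
import cv2,numpy as np
for n in("top","side"):
    p,d=r.snapshot(n); cv2.imwrite(f"pics/{n}0.png",p); np.save(f"{n}0.npy",d)
    c=r.camera_params(n); print(n,c["fx"],c["cx"],c["cy"],c["dist_coeffs"]); print(np.round(c["pose"],3))
s=r.sense();print(s["time"],s["tool_pos"],s["tcp_rot"])
E
```

```text
top 455.3470578077105 317.3310407193403 201.26107966517668 [-0.04388086  0.          0.          0.          0.        ]
[[-2.00000e-02 -9.82000e-01  1.86000e-01  2.21036e+02]
 [-1.00000e+00  2.30000e-02  1.10000e-02 -1.57450e+01]
 [-1.50000e-02 -1.85000e-01 -9.83000e-01  1.53715e+03]
 [ 0.00000e+00  0.00000e+00  0.00000e+00  1.00000e+00]]
side 371.80769074836985 316.57702396669765 198.94179434175334 [-0.06532309  0.          0.          0.          0.        ]
[[-9.57000e-01 -2.08000e-01  2.00000e-01  2.92676e+02]
 [-2.88000e-01  6.69000e-01 -6.85000e-01  7.76026e+02]
 [ 9.00000e-03 -7.13000e-01 -7.01000e-01  9.10916e+02]
 [ 0.00000e+00  0.00000e+00  0.00000e+00  1.00000e+00]]
0.1 [ 239.48163299 -549.62272806  230.36136546] [-1.79908494e+02 -6.88097427e-03  2.35378767e+01]
```

View pics/top0.png

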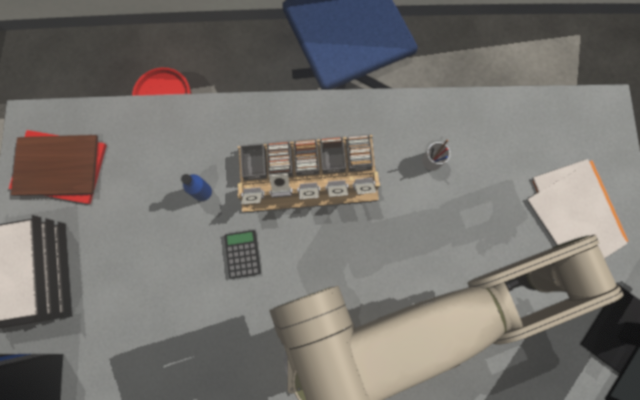

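View pics/side0.png

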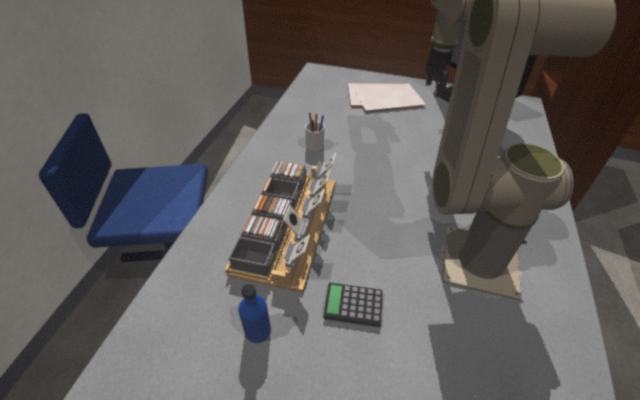

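The top view shows the rack from about (240,205) to (380,200), with tags near row 190. The bins from the left look dark, chips, chips, dark, chips. I'll zoom in and measure the pieces.

```bash
cat > h.py <<'E'
from bench import r
import cv2,numpy as np
def ray(n,uv):
    c=r.camera_params(n);K=np.array([[c["fx"],0,c["cx"]],[0,c["fy"],c["cy"]],[0,0,1]])
    q=cv2.undistortPoints(np.float64(uv).reshape(-1,1,2),K,np.array(c["dist_coeffs"])).reshape(-1,2)
    T=np.array(c["pose"]);return T[:3,3],np.c_[q,np.ones(len(q))]@T[:3,:3].T
def onz(n,uv,z):
    o,d=ray(n,uv);return o+d*((z-o[2])/d[:,2])[:,None]
def cloud(n,d):
    v,u=np.nonzero(d>0);o,k=ray(n,np.c_[u,v]);P=np.zeros(d.shape+(3,));P[v,u]=o+k*d[v,u][:,None];return P
E
python3 - <<'E'
from h import *
p=cv2.imread("pics/top0.png");d=np.load("top0.npy")
cv2.imwrite("pics/topz.png",cv2.resize(p[125:225,230:390],None,fx=5,fy=5,interpolation=cv2.INTER_CUBIC))
P=cloud("top",d)
np.set_printoptions(suppress=True,linewidth=200)
# wooden parts
hsv=cv2.cvtColor(p,cv2.COLOR_BGR2HSV)
m=(hsv[...,1]>90)&(hsv[...,0]>8)&(hsv[...,0]<28);m[:130]=0;m[220:]=0;m[:,:225]=0;m[:,395:]=0
q=P[m];print(m.sum(),np.percentile(q,[1,50,99],axis=0).round())
low=q[(q[:,2]<40)];print(cv2.minAreaRect(low[:,:2].astype(np.float32)))
# tag tops
h=(P[...,2]>135)&(P[...,2]<185);h[:130]=0;h[220:]=0;h[:,:225]=0;h[:,395:]=0
n,l,s,c=cv2.connectedComponentsWithStats(h.astype(np.uint8))
for i in range(1,n):
    if s[i,4]>5: print(c[i].round(),s[i,4],P[l==i].mean(0).round(),P[l==i].min(0).round(),P[l==i].max(0).round())
E
```

```text
602 [[ 487. -195.   11.]
 [ 574.   14.   19.]
 [ 692.  254.   90.]]
((296.1449279785156, 10.78857421875), (592.187255859375, 453.7184753417969), 4.4293718338012695)
[279. 178.] 148 [560. 119. 149.] [546.  90. 135.] [572. 148. 163.]
[366. 191.] 94 [ 514. -153.  151.] [ 504. -181.  135.] [ 525. -123.  164.]
[338. 193.] 94 [508. -65. 150.] [497. -94. 136.] [520. -37. 164.]
[309. 195.] 96 [502.  25. 151.] [492.  -3. 136.] [516.  53. 165.]
[251. 200.] 94 [491. 206. 150.] [481. 178. 135.] [504. 236. 168.]
```

View pics/topz.png

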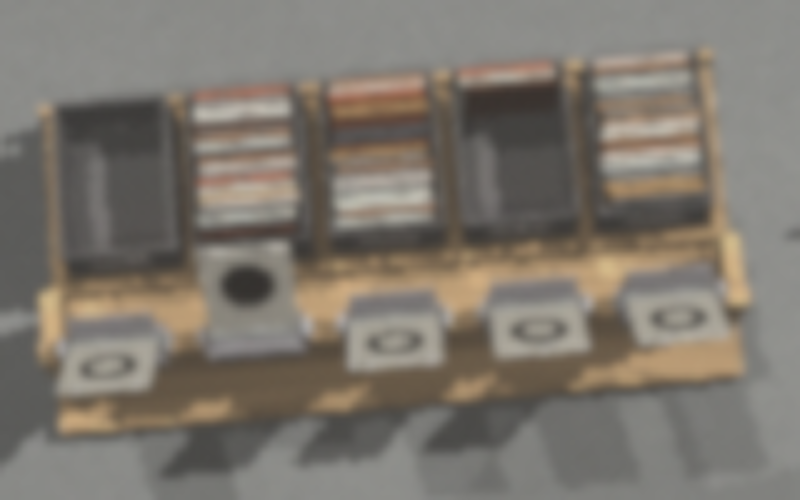

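Tags from left to right (crop): ring at (107,366), disc at (247,286), ring at (393,342), ring at (538,330), ring at (678,318). Bins: empty, full, full, three chips, full. So the 3rd tag (y≈25) and the 5th tag (y≈-153) are wrong, and both must go back.

The heights and the ~90 mm pitch agree with the given sizes. The rack yaw is about 3.7°. The pivots are near (537,27) for tag 3 and (549,-151) for tag 5. I'm moving with the fingers shut to a point in front of the 5th tag.

jog_arm(
  rows=[
    [[35,-27,0],[0,0,0.05]],
    [[75,-58,0],[0,0,0.1]],
    [[115,-89,0],[0,0,0.15]],
    [[155,-120,0],[0,0,0.2]],
    [[195,-151,0],[0,0,0.25]],
    [[235,-182,0],[0,0,0.3]],
    [[275,-213,0],[0,0,0.347]],
    [[315,-244,0],[0,0,0.347]],
    [[353,-274,0],[0,0,0.347]],
    [[353,-274,0],[0,0,0.347]],
  ],
  grip=0,
  force=20,
)

```text
time: 1.1
tool_pos: [455.6, -152.8, 231.0]
tcp_rot: [-179.9, -0.0, 4.0]
ft_force: [-0.2, 0.5, -1.0]
finger_gap: 0.1
grip_force: 0.0
```

jog_arm(
  rows=[
    [[0,0,25],[0,0,0]],
    [[0,0,55],[0,0,0]],
    [[0,0,80],[0,0,0]],
    [[0,0,86],[0,0,0]],
    [[10,0,86],[0,0,0]],
    [[20,0,86],[0,0,0]],
    [[28,0,86],[0,0,0]],
    [[36,0,86],[0,0,0]],
    [[44,0,86],[0,0,0]],
    [[50,0,86],[0,0,0]],
  ],
)

```text
time: 2.1
tool_pos: [504.7, -154.7, 145.6]
tcp_rot: [180.0, -0.0, 3.7]
ft_force: [-0.8, 0.6, -0.5]
finger_gap: 0.1
grip_force: 0.1
```

jog_arm(
  rows=[
    [[7,0,0],[0,0,0]],
    [[14,0,0],[0,0,0]],
    [[21,0,0],[0,0,0]],
    [[28,0,0],[0,0,0]],
    [[35,0,0],[0,0,0]],
    [[42,0,0],[0,0,0]],
    [[48,0,0],[0,0,0]],
    [[52,0,0],[0,0,0]],
    [[52,0,0],[0,0,0]],
  ],
)

```text
time: 3.0
tool_pos: [556.1, -151.4, 145.3]
tcp_rot: [-180.0, -0.0, 3.7]
ft_force: [-0.0, 0.0, -0.4]
finger_gap: 0.2
grip_force: 0.0
```

```bash
python3 - <<'E'
from h import *
p,d=r.snapshot("side")
cv2.imwrite("pics/s1.png",cv2.resize(p[120:310,200:400],None,fx=3,fy=3,interpolation=cv2.INTER_CUBIC))
s=r.sense();print(s["tool_pos"],s["ft_force"])
E
```

```text
[ 555.74153276 -151.36557181  145.24959866] [-1.1994867   0.03591311  0.21054188]
```

View pics/s1.png

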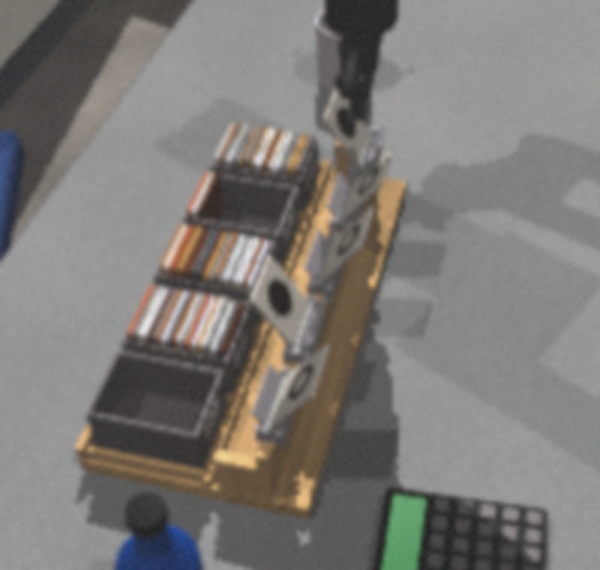

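The 5th tag now leans back with its disc up at (345,120). I'm backing off and shifting along the row to the 3rd tag.

jog_arm(
  rows=[
    [[-25,0,0],[0,0,0]],
    [[-60,0,0],[0,0,0]],
    [[-100,0,0],[0,0,0]],
    [[-105,0,0],[0,0,0]],
    [[-105,-35,0],[0,0,0]],
    [[-105,-75,0],[0,0,0]],
    [[-105,-115,0],[0,0,0]],
    [[-105,-155,0],[0,0,0]],
    [[-105,-178,0],[0,0,0]],
    [[-105,-178,0],[0,0,0]],
  ],
)

```text
time: 4.05
tool_pos: [439.4, 22.1, 145.6]
tcp_rot: [-180.0, -0.0, 3.8]
ft_force: [0.0, -0.1, 0.2]
finger_gap: 0.0
grip_force: 0.0
```

jog_arm(
  rows=[
    [[15,0,0],[0,0,0]],
    [[30,0,0],[0,0,0]],
    [[38,0,0],[0,0,0]],
    [[46,0,0],[0,0,0]],
    [[54,0,0],[0,0,0]],
    [[61,0,0],[0,0,0]],
    [[68,0,0],[0,0,0]],
    [[75,0,0],[0,0,0]],
    [[82,0,0],[0,0,0]],
    [[89,0,0],[0,0,0]],
  ],
)

```text
time: 5.05
tool_pos: [528.8, 25.3, 145.3]
tcp_rot: [-180.0, 0.0, 3.7]
ft_force: [0.0, -0.3, -0.7]
finger_gap: 0.0
grip_force: 0.0
```

jog_arm(
  rows=[
    [[7,0,0],[0,0,0]],
    [[12,0,0],[0,0,0]],
    [[16,0,0],[0,0,0]],
    [[16,0,0],[0,0,0]],
    [[-10,0,0],[0,0,0]],
    [[-45,0,0],[0,0,0]],
    [[-85,0,0],[0,0,0]],
    [[-125,0,0],[0,0,0]],
    [[-145,0,0],[0,0,0]],
    [[-145,0,0],[0,0,0]],
  ],
)

```text
time: 6.05
tool_pos: [381.7, 16.0, 145.0]
tcp_rot: [180.0, 0.0, 3.6]
ft_force: [0.5, 1.6, 0.9]
finger_gap: 0.1
grip_force: 0.0
```

```bash
python3 - <<'E'
from h import *
p,d=r.snapshot("top")
a=cv2.resize(p[125:225,230:390],(600,375),interpolation=cv2.INTER_CUBIC)
q,_=r.snapshot("side")
cv2.imwrite("pics/s2.png",a)
cv2.imwrite("pics/s3.png",cv2.resize(q[120:310,200:400],None,fx=3,fy=3,interpolation=cv2.INTER_CUBIC))
s=r.sense();print(s["time"],s["tool_pos"],s["ft_force"])
E
```

```text
6.15 [384.15149184  15.92388065 145.7890516 ] [ 0.38075106 -0.05725384 -0.31906723]
```

View pics/s2.png

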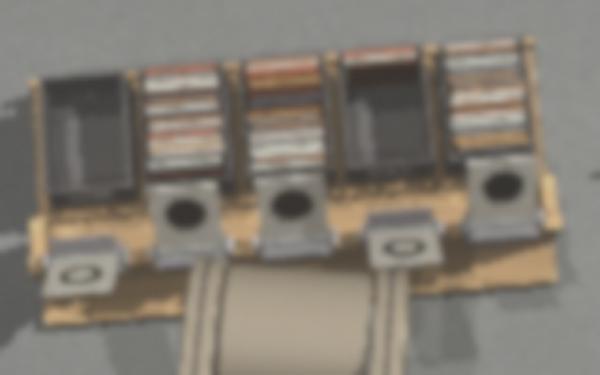

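View pics/s3.png

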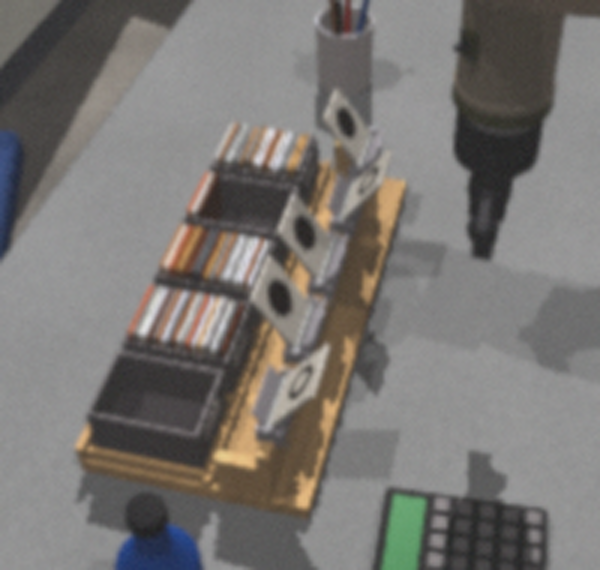

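Top view, left to right: ring (80,274), disc (186,213), disc (292,204), ring (403,247), disc (503,186). This matches the bins (empty, full, full, three chips, full), and the robot is clear of everything.

```bash
python3 -c "
from bench import r
print(r.hand_in())"
```

```text
the job is handed in; nothing more can be done
None
```

I pushed the two wrong tags (third and fifth from the left) back, so all five tags match their bins in the final pictures; nothing else was moved, and the job is handed in.

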